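Mesh a gear on the inspection fixture and lock it with the keeper

TASK

Take the brass gear off its sloped stand and fit it on the fixture's stub shaft, rocking it about its axis as you lower it so that its teeth drop in mesh with the fixed dark gear and it sits fully down on the shaft's shoulder; do not force the teeth. Then swing the red keeper bar shut, all the way to its stop, so that its end lies over the gear, and let go. Leave the yellow cup, the glue bottle and the roll of blue tape where they stand.

Things in the scene. Friction and masses are not known exactly. Their poses are not given: they have to be found in the camera images.
- gear_centre (a point): Loose brass gear, 0.35 kg, 60 mm tall, with an aluminium hub. Point on its axis 30 mm above the underside; z along the axis to the hub. Teeth: lowest 14 mm, 12 of module 5 (pitch radius 30, tip 34), one on +x. Blind bore 16 mm wide, 30 deep from below. At the start it sits on the stand, axis leaning 35 degrees to the stand's front.
- gear_hub (a point): The place to grip the loose gear: on its axis, 42 mm above its underside. The hub is round, 33 mm in diameter and solid from 30 to 60 mm above the underside; below that, down to the teeth, 32 mm. Axes as gear_centre.
- spigot (a point): Fixed grey stand, foot 106 x 84 mm. Point: centre of its 84 x 84 mm face, 50 mm above the work surface; the face slopes 35 degrees. A spigot 14 mm in diameter stands 8 mm out square to the face and enters the gear's bore. Axes of the stand: z up, -x its front, to which the face looks.
- shaft_seat (a point): Axis of the fixture's upright steel stub shaft, at the top of its shoulder, 18 mm above the work surface: here the gear's underside rests when home. Shaft 14 mm in diameter, 26 mm tall above this point, the last 6 mm tapering to 7 mm. Axes of the fixed blue plate (12 mm thick): z up; the fixed gear 70 mm off along +x, the keeper's pivot 72 mm off along -y.
- fixed_gear: Dark steel gear that cannot turn, 14 mm thick, 16 teeth of module 5 (pitch radius 40 mm, tip 44), one on its +x axis. Origin: centre of its underside, level with shaft_seat, so a gear out of mesh stops 14 mm above its home. In mesh the play is about 1 mm either way at the pitch circle; tooth ends are slightly chamfered.
- keeper (a joint): Angle of the red keeper bar about its upright pivot: 0 = shut against its stop, the bar's end over the gear's rim; grows as it opens, clockwise seen from above, to 1.5 at most. It is a little stiff and stays where it is left. It passes 3 mm above a gear that is home.
- keeper_knob (a point): Black upright knob on the keeper's tail, to swing it by: 12 mm in diameter, from 41 to 69 mm above the work surface; the point is on its axis, 55 mm up. It runs on a circle of 36 mm radius about the pivot, away from the bar's end: open by q it lies at x = -36 sin q, y = -72 - 36 cos q mm from shaft_seat in the fixture's axes.
- yellow_cup: Yellow plastic cup, 79 mm wide, 93 mm tall, upright; origin at the centre of its underside.
- glue_bottle: White glue bottle with a red cap, 45 mm wide, 88 mm tall, upright; origin at the centre of its underside.
- tape_blue: Roll of blue tape, 84 mm wide, 19 mm tall, lying flat; origin at the centre of its underside.

How it is judged:
On the way, in this order (a step that is already met when the one before it is completed fails the run):
1. the gear is taken off the stand (distance between gear_centre and spigot above 0.07 m), for 0.1 s.
2. the gear is fully down in mesh, the keeper still open (z of gear_centre in the frame of shaft_seat below 0.033 m and horizontal distance between gear_centre and shaft_seat below 0.004 m and angle between gear_centre's own z axis and vertical below 0.1 rad and value of joint keeper above 0.5 rad), for 0.2 s.
At the end, for the whole second after the job is handed in: The gear stands upright (within 0.08 rad) on the stub shaft (axis within 4 mm), its underside within 2.5 mm of the shoulder, which it can reach only in mesh; the keeper is within 0.12 rad of shut and at rest (z of gear_centre in the frame of shaft_seat below 0.0325 m and horizontal distance between gear_centre and shaft_seat below 0.004 m and angle between gear_centre's own z axis and vertical below 0.08 rad and value of joint keeper below 0.12 rad and velocity of joint keeper below 0.05 rad/s); the robot touches nothing.
It fails at once if the teeth are forced: the gear presses on the fixed gear with more than 60 N (contact force between gear and fixed_gear above 60 N).
It fails at once if the yellow cup is moved by more than 30 mm (distance of yellow_cup from where it was at the start of the episode above 0.03 m).
It fails at once if the glue bottle is moved by more than 30 mm (distance of glue_bottle from where it was at the start of the episode above 0.03 m).
It fails at once if the blue tape is moved by more than 30 mm (distance of tape_blue from where it was at the start of the episode above 0.03 m).
It also fails if it takes over 48 s, if anything falls off the work surface, if the arm or the gripper's body presses on something with over 40 N, if the wrist force passes 120 N, or if a joint passes its speed limit or range.

ROBOT

A 6-joint arm with a two-finger parallel gripper is mounted at the origin on a cart in front of the work surface, level with it; the furniture and walls round the work are solid. World frame = base frame: x ahead of the robot, y to its left, z up, the work surface at z = 0. Lengths are in m, angles in rad, forces in N, time in s.
With the tool pointing down it reaches from about 0.375 to 0.975 m from the base axis. Payload 3.8 kg.
Tool frame: the origin (TCP) lies on the centre line of the jaws, within the pads' length; the fingertips stand 17 mm ahead of it and the grasp point (between the pads) lies 2 mm behind it (bot.tip_extent is the distance from the TCP to the fingertips, in m); z points along the fingers, y is the line along which they close (so a half turn about z gives the same grasp; the last joint's range is limited). The gripper opens to 85 mm and grips with 20 to 120 N. Pads are 22 mm wide; open, the fingers measure 114 mm over their backs; the gripper's body (76 mm by 85 mm) begins 54 mm behind the grasp point. The pads swing forward as they close: fully open they stand 13 mm farther back than shut.
Start: joints at [-1.251, 0.264, 1.604, -0, 1.274, -0.037], TCP at [0.236, -0.632, 0.248] pointing down, gripper open.
Joint ranges: [-2.63, 2.63], [-0.94, 2.18], [0.31, 2.57], [-1.31, 4.45], [0, 2.66], [-2.55, 2.55]. Speed limits (rad/s): [2.57, 2.57, 3.14, 3.14, 3.14, 3.14].

INTERFACE

Orientations are given as a rotation vector (axis times angle).
In Python, from workcell import readout, read_camera, finish_job, bot gives the robot as it stands.
- The arm moves only by the tool jog_arm, never from a script. Its argument "deltas" is one flat list of numbers, 7 for each row, row after row: the shift along the tool's x, y, z in m, then the turn, a rotation vector about the tool's x, y, z in degrees, then the gripper command: -1 is shut, 1 is fully open, values between are in proportion. A call has 1 to 8 rows; each row is the pose to reach, as a shift and turn from the pose commanded when the call began, along the tool's axes at that moment; what a row does not reach only later rows make up. A row lasts 1/10 s, in which the tool goes at most 50 mm and 8.59 degrees, less where a joint would pass 70% of its speed; a pose out of reach is approached as far as the arm can. A call with a gripper value outside its range is refused whole. The fingers move at their own pace and stop on an object; "squeeze" is the grip in N (left out, the last holds). Time passes only in rows, so rows that repeat a pose let the fingers close. It gives the time, the measured TCP pose, the force, the opening and the grip force at its end, in the units of the state.
- readout.read_state(): the state, without advancing time (a new reading comes with each control period).
- read_camera(name): name is "scene" or "top" or "wrist"; returns a dict with "color" (400x640x3 uint8, blue, green, red), "fx", "fy", "cx", "cy" (pixels), "origin" and "attitude" of the camera in the world. Camera axes: x right, y down, z forward; pixel columns grow to the right and rows downward; lengths in m; the calibration is good to about 2 mm. A picture is of the moment at which its call begins. There is no depth.
- finish_job(): hands the job in; it is judged then, once.
The state is a dict: "time": time; "q": joint angles; "joint_vel": joint speeds; "joint_torque": joint torques, N m; "tool_pos": TCP position; "tcp_rot": TCP orientation; "wrist_force": force on the tool from outside, world axes, zero at the start; "torque": the same for the moment, N m; "width": opening from 0.0 (shut) to 1.0 (fully open); "grip_force": force on a finger pad.
Only numpy, scipy, OpenCV 4.12 (cv2) and the standard library are available. Lean on these libraries where they do the work, as an engineer would, in place of code of your own. Each camera call takes 0.05 s, during which the arm holds its last target. There are 200 camera calls.

## Working session

There is one attempt and no reset: what is moved stays moved. The work goes in short steps, Python scripts to look and compute and a tool call to move; the robot and the scene stay as the last step left them, time stands still between calls to the robot, and variables do not carry over. Pictures are saved under pics/ and viewed, at most 10 in all, crops included, and the job is handed in when it is done.

Besides the shell and the picture viewer there is one more tool, called after "Request:" as name(argument=value, ...) on one line, values as JSON. jog_arm: Moves the arm, as the interface text tells. Its arguments: {"type":"object","properties":{"deltas":{"type":"array"},"squeeze":{"type":"number"}},"required":["deltas"]}

```bash
ls; mkdir -p pics; python3 - <<'E'
from workcell import readout, read_camera, bot
import cv2,numpy as np
s=readout.read_state();print(s)
for n in("scene","top","wrist"):
    c=read_camera(n);cv2.imwrite(f"pics/{n}0.png",c["color"]);np.save(f"pics/{n}0.npy",c,allow_pickle=True);print(n,c["fx"],c["fy"],c["cx"],c["cy"],c["origin"],c["attitude"])
E
```

```text
pics
{'time': 0.0, 'q': array([-1.25089095e+00,  2.64781145e-01,  1.60539458e+00,  6.55239738e-06,
        1.27369045e+00, -3.69090091e-02]), 'joint_vel': array([ 0.00115103,  0.00081943, -0.00095218,  0.00055721,  0.00131368,
        0.00108727]), 'joint_torque': array([ 2.82796361e-05, -5.15106583e+01, -3.67312324e+01, -4.79464179e-04,
        1.28887669e-02,  1.31966723e-05]), 'tool_pos': array([ 0.23554565, -0.63182164,  0.24693201]), 'tcp_rot': array([-3.08951261e+00, -5.57111603e-01,  4.93544720e-04]), 'wrist_force': array([-0.73425199,  0.43090797,  0.81919369]), 'torque': array([-0.00720452, -0.0335527 ,  0.00682741]), 'grip_force': 0.0, 'width': 0.9990853753240059}
scene 431.26029541980853 431.26029541980853 313.0100814430711 201.6601682325408 [-0.03388326 -0.4807759   0.51620252] [-1.92832703  0.97066067 -0.55858188]
top 511.79067165239746 511.79067165239746 331.38656812932817 193.27722193649552 [ 0.49026163 -0.04967473  1.15443649] [-2.21120061  2.14573179 -0.08286256]
wrist 306.20250483424445 306.20250483424445 322.68982404552213 203.30310787282664 [ 0.2975796  -0.60887113  0.3711456 ] [ 2.39547193 -1.66240093 -0.22481213]
```

View pics/top0.png

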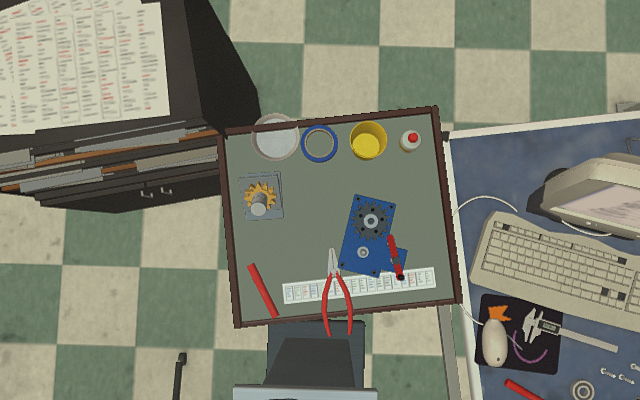

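View pics/scene0.png

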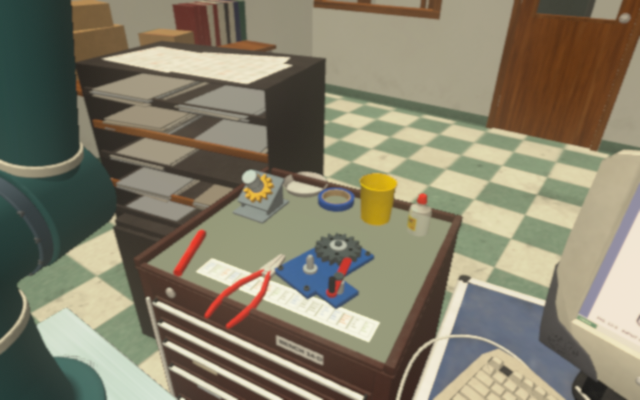

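Top view: stand with gear around (260,197), shaft (362,253), fixed gear (371,221), knob (401,277). The keeper is open, and the cup, tape and bottle are along the far edge. Next I measure.

```bash
cat >h.py <<'E'
import numpy as np,cv2
from scipy.spatial.transform import Rotation as R
def load(n): return np.load(n,allow_pickle=True).item()
def ray(c,u,v):
    d=np.array([(u-c["cx"])/c["fx"],(v-c["cy"])/c["fy"],1.]);return np.array(c["origin"]),R.from_rotvec(c["attitude"]).apply(d)
def plane(c,u,v,z):
    o,d=ray(c,u,v);return o+d*(z-o[2])/d[2]
def proj(c,p):
    q=R.from_rotvec(c["attitude"]).inv().apply(np.array(p)-c["origin"]);return c["fx"]*q[...,0]/q[...,2]+c["cx"],c["fy"]*q[...,1]/q[...,2]+c["cy"]
def tri(a,b):
    (o1,d1),(o2,d2)=a,b;A=np.c_[d1,-d2];t=np.linalg.lstsq(A,o2-o1,rcond=None)[0];p,q=o1+t[0]*d1,o2+t[1]*d2;return (p+q)/2,np.linalg.norm(p-q)
E
python3 - <<'E'
from h import *
c=load("pics/top0.npy");im=c["color"]
print("R",R.from_rotvec(c["attitude"]).as_matrix().round(2).tolist())
for n,u,v,z in[("shaft",362,253,.044),("fixed",371,221,.032),("knob",401,277,.069),("gear",259,200,.08),("cup",368,140,.09),("bottle",411,139,.088),("standctr",262,196,.05)]:print(n,plane(c,u,v,z).round(3))
a=cv2.resize(im[160:230,225:305],None,fx=7,fy=7,interpolation=cv2.INTER_CUBIC)[:490,:400+160]
b=cv2.resize(im[185:285,330:420],None,fx=5,fy=5,interpolation=cv2.INTER_CUBIC)
cv2.imwrite("pics/c1.png",np.hstack([cv2.resize(a,(400,350)),cv2.resize(b,(400,444))[:350]][:1]+[cv2.resize(b,(315,350))]))
E
```

```text
R [[0.03, -1.0, 0.08], [-1.0, -0.03, 0.01], [-0.0, -0.08, -1.0]]
shaft [ 0.452 -0.114  0.044]
fixed [ 0.522 -0.132  0.032]
knob [ 0.405 -0.195  0.069]
gear [0.558 0.108 0.08 ]
cup [ 0.69  -0.118  0.09 ]
bottle [ 0.695 -0.208  0.088]
standctr [0.568 0.106 0.05 ]
```

View pics/c1.png

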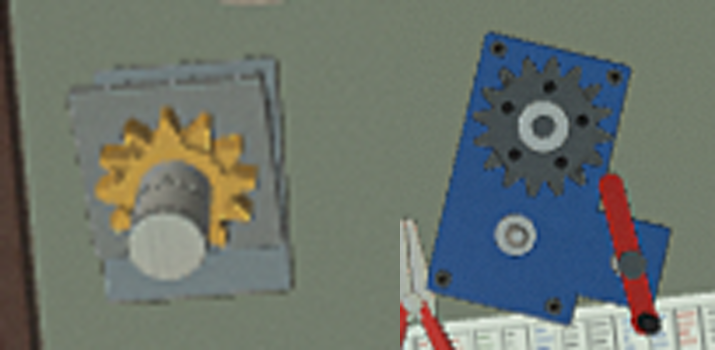

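```bash
cat >>h.py <<'E'
def goal(s,P,Rm):
    """row shift (tool axes, mm) and rotvec deg from current measured pose"""
    R0=R.from_rotvec(s["tcp_rot"]);return (R0.inv().apply(np.array(P)-s["tool_pos"])*1000).round(1),np.degrees((R0.inv()*R.from_matrix(Rm)).as_rotvec()).round(2)
E
python3 - <<'E'
from h import *
from workcell import readout
s=readout.read_state()
c=load("pics/top0.npy")
f=lambda a,b,z:plane(c,225+a/5,160+b/5,z)
tl,tr=f(68,95,.074),f(266,78,.074);fl,fr=f(107,300,0),f(290,291,0)
for n,a,b in(("top",tl,tr),("foot",fl,fr)):
    d=a-b;print(n,a.round(3),b.round(3),np.linalg.norm(d),"yaw",np.degrees(np.arctan2(-d[0],d[1])))
hub=f(167,245,.099);print("hub",hub)
R0=R.from_rotvec(s["tcp_rot"]);w=load("pics/wrist0.npy")
print(R0.as_matrix().round(3),"cam in tool",R0.inv().apply(w["origin"]-s["tool_pos"]),(R0.inv()*R.from_rotvec(w["attitude"])).as_matrix().round(3))
E
```

```text
top [0.601 0.154 0.074] [0.611 0.07  0.074] 0.08437260265659514 yaw 6.648847402895634
foot [0.517 0.146 0.   ] [0.523 0.064 0.   ] 0.08260544743308829 yaw 4.5370493107670615
hub [0.53770064 0.10539493 0.099     ]
[[ 0.937  0.349 -0.001]
 [ 0.349 -0.937  0.002]
 [ 0.    -0.002 -1.   ]] cam in tool [ 0.06617171 -0.00020341 -0.12392153] [[ 0.    -0.965 -0.263]
 [ 1.     0.    -0.   ]
 [ 0.    -0.263  0.965]]
```

```bash
cat >>h.py <<'E'
TH=np.radians(5.8);SP=np.array([.572,.1087,.05])
xs=np.array([np.cos(TH),np.sin(TH),0]);ys=np.array([-np.sin(TH),np.cos(TH),0]);ax=-np.sin(np.radians(35))*xs+np.cos(np.radians(35))*np.array([0,0,1])
RG=np.c_[np.cross(-ys,-ax),-ys,-ax]
E
python3 - <<'E'
from h import *
from workcell import readout
s=readout.read_state()
print(goal(s,SP+ax*.15,RG),SP+ax*.1)
E
```

```text
(array([ 490.7, -598.1,   75.5]), array([-4.57, 34.82, 14.15])) [0.51493599 0.10290365 0.1319152 ]
```

Request:
jog_arm(deltas=[0.25,-0.3,0,0,0,10,1,0.25,-0.3,0,0,0,10,1,0.25,-0.3,0,0,0,10,1,0.25,-0.3,0,0,0,10,1,0.25,-0.3,0,0,0,10,1,0.25,-0.3,0,0,0,10,1,0.25,-0.3,0,0,0,10,1,0.25,-0.3,0,0,0,10,1], squeeze=80)

```text
time: 0.95
tool_pos: [0.3653, -0.2615, 0.2481]
tcp_rot: [-3.128, -0.286, -0.0]
wrist_force: [-0.6, -1.1, -0.2]
width: 1.0
grip_force: 0.0
```

```bash
python3 - <<'E'
from h import *
from workcell import readout
s=readout.read_state()
print(goal(s,SP+ax*.12,RG))
E
```

```text
(array([ 201.8, -332.1,  100. ]), array([-1.45, 34.97,  4.5 ]))
```

Request:
jog_arm(deltas=[0.2,-0.332,0.1,-1.45,34.97,4.5,1,0.2,-0.332,0.1,-1.45,34.97,4.5,1,0.2,-0.332,0.1,-1.45,34.97,4.5,1,0.2,-0.332,0.1,-1.45,34.97,4.5,1,0.2,-0.332,0.1,-1.45,34.97,4.5,1,0.2,-0.332,0.1,-1.45,34.97,4.5,1,0.2,-0.332,0.1,-1.45,34.97,4.5,1,0.2,-0.332,0.1,-1.45,34.97,4.5,1])

```text
time: 1.75
tool_pos: [0.491, 0.0704, 0.1554]
tcp_rot: [-2.967, -0.149, -0.932]
wrist_force: [0.4, -1.8, -0.1]
width: 1.001
grip_force: 0.0
```

```bash
python3 - <<'E'
from h import *
from workcell import readout,read_camera
s=readout.read_state()
print(s["tool_pos"],goal(s,SP+ax*.12,RG))
c=read_camera("wrist");np.save("pics/w1.npy",c,allow_pickle=True)
print([np.array(proj(c,SP+ax*h)).round(1) for h in(0,.014,.06)])
im=c["color"]
hsv=cv2.cvtColor(im,cv2.COLOR_BGR2HSV);m=cv2.inRange(hsv,(15,110,80),(35,255,255))
k=cv2.connectedComponentsWithStats(m);print(k[2][1:][k[2][1:,4]>100],k[3][1:][k[2][1:,4]>100])
cv2.imwrite("pics/w1.png",im)
E
```

```text
[0.49099199 0.07042434 0.1554309 ] (array([  8.7, -29.9,  14.7]), array([0.12, 0.12, 0.01]))
[array([287.9, 187.3]), array([286.1, 191. ]), array([278.4, 206.4])]
[[  481    31   153   120 10964]
 [  247   151    80    75  1402]] [[551.90103977  90.76577891]
 [288.78673324 180.91084165]]
```

View pics/w1.png

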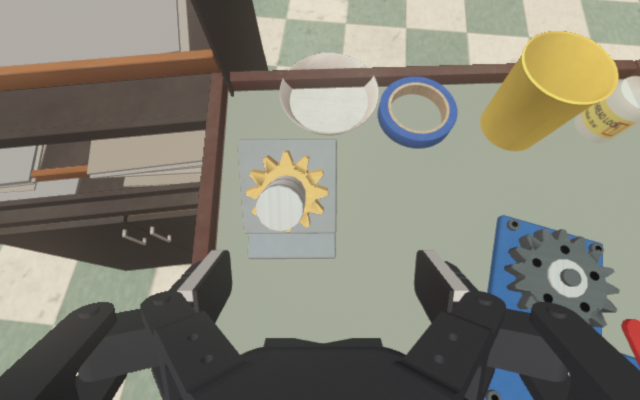

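Gear at (288,190), hub top (280,206), as predicted to about 2 px. Closing in for a tooth measurement.

Request:
jog_arm(deltas=[0.0087,-0.03,0.025,0,0,0,1,0.0087,-0.03,0.025,0,0,0,1,0.0087,-0.03,0.025,0,0,0,1])

```text
time: 2.1
tool_pos: [0.5088, 0.1009, 0.1388]
tcp_rot: [-2.969, -0.151, -0.926]
wrist_force: [-0.1, -0.2, -0.1]
width: 1.002
grip_force: 0.0
```

```bash
cat > teeth.py <<'E'
from h import *
from workcell import readout,read_camera
s=readout.read_state();print(s["tool_pos"],s["tcp_rot"],goal(s,SP+ax*.04,RG))
c=read_camera("wrist");np.save("pics/w2.npy",c,allow_pickle=True);im=c["color"];cv2.imwrite("pics/w2.png",im)
u,v=proj(c,SP+ax*.014);print(u,v)
hsv=cv2.cvtColor(im,cv2.COLOR_BGR2HSV);m=cv2.inRange(hsv,(12,90,60),(38,255,255))
vv,uu=np.nonzero(m);k=(abs(uu-u)<80)&(abs(vv-v)<80);uu,vv=uu[k],vv[k]
o=np.array(c["origin"]);d=np.array([ray(c,a,b)[1] for a,b in zip(uu,vv)])
C=SP+ax*.014;t=((C-o)@ax)/(d@ax);p=o+d*t[:,None]-C
x,y=p@RG[:,0],p@ys   # x up slope, y stand left; gear z = ax: (RG x, ys, ax) right-handed
r=np.hypot(x,y);th=np.degrees(np.arctan2(y,x))
print("n",len(r),"rmax",np.percentile(r,[95,98,99.5])*1000)
# centre from fit of tips: per 12-fold harmonic over offsets
bins=np.arange(-180,180,4);prof=[(r[(th>=b)&(th<b+4)].max()*1000 if ((th>=b)&(th<b+4)).any() else 0) for b in bins]
print(dict(zip(bins.tolist(),np.round(prof).astype(int).tolist())))
for lo,hi in((.029,.033),(.030,.036),(.027,.034)):
    k=(r>lo)&(r<hi);z=np.exp(12j*np.radians(th[k])).mean();print(k.sum(),abs(z),"phase deg",np.degrees(np.angle(z))/12)
hb=cv2.inRange(hsv,(0,0,185),(180,40,255));u6,v6=proj(c,SP+ax*.06)
n,l,st,ce=cv2.connectedComponentsWithStats(hb)
for i in range(1,n):
    if st[i,4]>150 and np.hypot(*(ce[i]-[u6,v6]))<30:print("hub",u6,v6,ce[i],st[i])
E
python3 teeth.py
```

```text
[0.50875623 0.10087549 0.13878964] [-2.96941267 -0.15146742 -0.9263671 ] (array([ 1.7, -1.6, 69.3]), array([0.14, 0.36, 0.08]))
320.6476176695138 207.93495715426167
n 2482 rmax [31.87964417 32.78161685 33.50001804]
{-180: 0, -176: 0, -172: 0, -168: 0, -164: 0, -160: 0, -156: 0, -152: 34, -148: 0, -144: 0, -140: 0, -136: 0, -132: 30, -128: 34, -124: 34, -120: 34, -116: 31, -112: 28, -108: 25, -104: 27, -100: 31, -96: 33, -92: 33, -88: 32, -84: 30, -80: 26, -76: 25, -72: 29, -68: 32, -64: 33, -60: 33, -56: 32, -52: 29, -48: 26, -44: 25, -40: 28, -36: 33, -32: 33, -28: 33, -24: 30, -20: 26, -16: 24, -12: 27, -8: 31, -4: 34, 0: 34, 4: 31, 8: 27, 12: 24, 16: 26, 20: 30, 24: 33, 28: 33, 32: 32, 36: 29, 40: 25, 44: 25, 48: 28, 52: 32, 56: 33, 60: 33, 64: 32, 68: 29, 72: 25, 76: 26, 80: 30, 84: 33, 88: 33, 92: 34, 96: 32, 100: 27, 104: 25, 108: 26, 112: 31, 116: 34, 120: 34, 124: 34, 128: 30, 132: 0, 136: 0, 140: 0, 144: 0, 148: 0, 152: 0, 156: 0, 160: 0, 164: 0, 168: 0, 172: 0, 176: 0}
421 0.7016528896076362 phase deg 0.39890590249805896
337 0.7574536801212485 phase deg 0.3877058805608608
751 0.6140679619166572 phase deg 0.36088857441255545
hub 320.33086061621816 229.5784357508647 [320.26588465 231.26490714] [ 295  207   52   50 2046]
```

Request:
jog_arm(deltas=[0.0017,-0.0016,0.035,0.1,0.3,0,1,0.0017,-0.0016,0.069,0.1,0.3,0,0.5,0.0017,-0.0016,0.069,0.1,0.3,0,0.1,0.0017,-0.0016,0.069,0.1,0.3,0,-1,0.0017,-0.0016,0.069,0.1,0.3,0,-1,0.0017,-0.0016,0.069,0.1,0.3,0,-1,0.0017,-0.0016,0.069,0.1,0.3,0,-1])

```text
time: 2.85
tool_pos: [0.5498, 0.1053, 0.0858]
tcp_rot: [-2.963, -0.147, -0.941]
wrist_force: [0.2, 0.2, -2.3]
width: 0.364
grip_force: 79.5
```

```bash
python3 - <<'E'
from h import *
from workcell import readout
s=readout.read_state();T=R.from_rotvec(s["tcp_rot"])
print("spigot in tool",T.inv().apply(SP-s["tool_pos"]),"axis in tool",T.inv().apply(ax),s["torque"])
E
```

```text
spigot in tool [-0.0023875  -0.00122363  0.04219115] axis in tool [ 0.00396337  0.00191356 -0.99999031] [0.04037843 0.4844317  0.07337742]
```

Request:
jog_arm(deltas=[0,0,-0.008,0,0,0,-1,0,0,-0.02,0,0,0,-1,0,0,-0.06,0,0,0,-1,0,0,-0.1,0,0,0,-1,0,0,-0.1,0,0,0,-1])

```text
time: 3.35
tool_pos: [0.4933, 0.1003, 0.1725]
tcp_rot: [-2.958, -0.148, -0.952]
wrist_force: [2.0, 0.5, -2.3]
width: 0.367
grip_force: 80.6
```

```bash
python3 - <<'E'
from h import *
from workcell import readout
c=load("pics/top0.npy");im=c["color"];g=im.astype(int)
hsv=cv2.cvtColor(im,cv2.COLOR_BGR2HSV)
sub=np.zeros(im.shape[:2],np.uint8);sub[185:285,330:412]=1
bl=cv2.inRange(hsv,(100,120,60),(125,255,255))*sub
def blobs(m,name,lo):
    n,l,st,ce=cv2.connectedComponentsWithStats(m)
    for i in range(1,n):
        if st[i,4]>lo:print(name,st[i],ce[i].round(2))
br=cv2.inRange(hsv,(0,0,120),(180,60,255))*sub;blobs(br,"bright",12)
dk=cv2.inRange(hsv,(0,0,0),(180,110,95))*sub;blobs(dk,"dark",40)
# plate left edge: leftmost blue per row, project, fit
pts=[]
for v in range(205,258):
    u=np.nonzero(bl[v])[0]
    if len(u):pts.append(plane(c,u[0]-.5,v,.012)[:2])
pts=np.array(pts);vx,vy,x0,y0=cv2.fitLine(pts.astype(np.float32),cv2.DIST_HUBER,0,.001,.001).ravel();print("left edge yaw",np.degrees(np.arctan2(vy,vx)),len(pts),x0,y0)
E
```

```text
bright [ 330  185   82  100 4019] [370.96 228.4 ]
bright [364 214  14  14 127] [370.35 220.61]
bright [357 247  12  11  80] [362.35 251.86]
dark [351 201  41  40 829] [370.12 220.76]
dark [391 255  10  10  55] [395.73 260.13]
left edge yaw -12.056649 53 0.49852216 -0.07704333
```

```bash
python3 - <<'E'
from h import *
from workcell import readout
c=load("pics/top0.npy")
F=(plane(c,370.3,220.7,.033)[:2])
for z in(.018,.03):
    S=plane(c,362.35,251.86,z)[:2];d=F-S;print(z,S,F,np.linalg.norm(d),np.degrees(np.arctan2(d[1],d[0])))
P=plane(c,395.73,260.13,.045)[:2];d=P-S;print("pivot",P,np.linalg.norm(d),np.degrees(np.arctan2(d[1],d[0]))+90)
d=P-F;print("FP",np.linalg.norm(d),"expect",np.hypot(70,72),np.degrees(np.arctan2(d[1],d[0]))-np.degrees(np.arctan2(-72,-70)))
S=F-.070*np.array([np.cos(np.radians(-13)),np.sin(np.radians(-13))]);print("S",S)
s=readout.read_state()
y=np.radians(2);Rm=np.array([[np.cos(y),np.sin(y),0],[np.sin(y),-np.cos(y),0],[0,0,-1]])
print(goal(s,[.452,-.115,.160],Rm))
E
```

```text
0.018 [ 0.45364342 -0.11604456] [ 0.52241876 -0.1308389 ] 0.0703485510880966 -12.139965037444279
0.03 [ 0.45403009 -0.11534374] [ 0.52241876 -0.1308389 ] 0.07012210661897347 -12.766243943601511
pivot [ 0.43900356 -0.18668648] 0.0729080443803146 -11.894046140144397
FP 0.10038449821670864 expect 100.41912168506553 -12.004097129411889
S [ 0.45421285 -0.11509233]
(array([-58. , 210.1, -26.4]), array([ -1.18, -35.68,   3.59]))
```

Request:
jog_arm(deltas=[-0.057,0.21,-0.027,-1.2,-35.7,3.6,-1,-0.057,0.21,-0.027,-1.2,-35.7,3.6,-1,-0.057,0.21,-0.027,-1.2,-35.7,3.6,-1,-0.057,0.21,-0.027,-1.2,-35.7,3.6,-1,-0.057,0.21,-0.027,-1.2,-35.7,3.6,-1,-0.057,0.21,-0.027,-1.2,-35.7,3.6,-1,-0.057,0.21,-0.027,-1.2,-35.7,3.6,-1])

```text
time: 4.05
tool_pos: [0.4514, -0.1153, 0.1547]
tcp_rot: [3.14, 0.051, -0.017]
wrist_force: [0.2, 0.3, -3.5]
width: 0.365
grip_force: 81.0
```

```bash
python3 - <<'E'
from h import *
from workcell import readout,read_camera
s=readout.read_state();T=R.from_rotvec(s["tcp_rot"]);print(s["tool_pos"],T.as_matrix().round(4).tolist(),s["wrist_force"])
c=read_camera("wrist");np.save("pics/w3.npy",c,allow_pickle=True);im=c["color"];cv2.imwrite("pics/w3.png",im)
E
```

```text
[ 0.45140423 -0.11533586  0.15473176] [[0.9994, 0.0327, -0.0111], [0.0326, -0.9995, -0.0012], [-0.0111, 0.0008, -0.9999]] [ 0.20393845  0.26367289 -3.49456891]
```

View pics/w3.png

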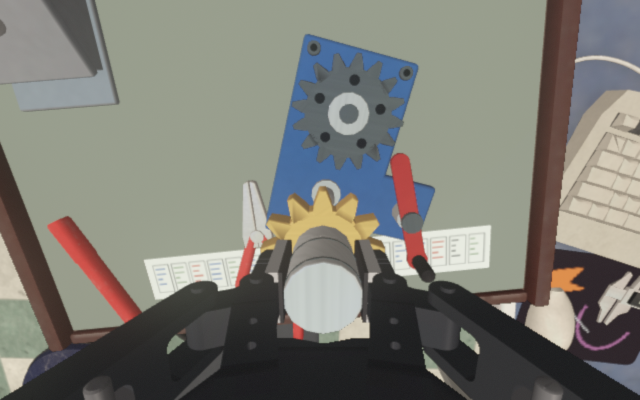

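Wrist view: held gear with hub top (323,297) and front tooth (323,195); fixed gear centre (348,113), shaft peeking out at (325,190). Measuring both in the same camera.

```bash
cat > m3.py <<'E'
from h import *
from workcell import readout
import sys
s=readout.read_state();T=R.from_rotvec(s["tcp_rot"]);P0=s["tool_pos"]
c=load("pics/w3.npy");im=c["color"];hsv=cv2.cvtColor(im,cv2.COLOR_BGR2HSV)
def blobs(m,name,lo,hi=1e5):
    n,l,st,ce=cv2.connectedComponentsWithStats(m);o=[]
    for i in range(1,n):
        if lo<st[i,4]<hi:print(name,st[i],ce[i].round(2));o.append((st[i,4],ce[i],l==i))
    return o
box=lambda a,b,x,y:np.pad(np.ones((b-a,y-x),np.uint8),((a,400-b),(x,640-y)))
hub=max(blobs(cv2.inRange(hsv,(0,0,170),(180,60,255))*box(255,340,275,370),"hub",500),key=lambda t:t[0])
cn=max(cv2.findContours(hub[2].astype(np.uint8),0,1)[0],key=len);e=cv2.fitEllipse(cv2.convexHull(cn));print("hub ell",e)
Ti=T.inv()
def toolplane(u,v,z):
    o,d=ray(c,u,v);o=Ti.apply(o-P0);d=Ti.apply(d);return o+d*(z-o[2])/d[2]
H=toolplane(*e[0],-.018);print("hub top in tool",H)
for a in(0,90):print([toolplane(*(np.array(e[0])+k*e[1][a//90]/2*np.array([np.cos(np.radians(e[2]+a)),np.sin(np.radians(e[2]+a))])),-.018).round(4) for k in(-1,1)])
w=blobs(cv2.inRange(hsv,(0,0,120),(180,60,255))*box(80,150,315,385),"washer",100)
dk=cv2.inRange(hsv,(0,0,20),(180,130,125))*box(45,175,285,408)
D=max(blobs(dk,"dark",300),key=lambda t:t[0])
(cu,cv_),rad=cv2.minEnclosingCircle(max(cv2.findContours(D[2].astype(np.uint8),0,1)[0],key=len));print("circ",cu,cv_,rad)
F=plane(c,cu,cv_,.032);print("F from circ",F)
for it in range(2):
    vv,uu=np.nonzero(D[2]);p=np.array([plane(c,a,b,.032) for a,b in zip(uu,vv)])[:,:2]-F[:2];r=np.hypot(*p.T);th=np.arctan2(p[:,1],p[:,0])
    k=(r>.037)&(r<.045);z=np.exp(16j*th[k]).mean();print("fixed phase",abs(z),np.degrees(np.angle(z))/16)
    b=np.arange(-np.pi,np.pi,np.pi/8);pr=[np.percentile(r[(th>=q)&(th<q+np.pi/8)],99.5) for q in b];print((np.array(pr)*1000).round(1))
    off=2*np.mean(np.array(pr)[:,None]*np.c_[np.cos(b+np.pi/16),np.sin(b+np.pi/16)],0);F[:2]+=off;print("F",F)
# loose teeth visible
m=cv2.inRange(hsv,(12,90,60),(38,255,255))*box(180,290,250,395);vv,uu=np.nonzero(m)
q=np.array([toolplane(a,b,.028) for a,b in zip(uu,vv)])[:,:2];q=q-[H[0],0]
r=np.hypot(*q.T);th=np.arctan2(q[:,1],q[:,0])
for lo,hi in((.029,.0345),(.027,.036)):
    k=(r>lo)&(r<hi)&(abs(th)<1.31);z=np.exp(12j*th[k]).mean();print("loose",k.sum(),abs(z),np.degrees(np.angle(z))/12,"(about tool z)")
b=np.radians(np.arange(-75,75,30));print([np.percentile(r[(th>=t)&(th<t+.5236)],99)*1000 for t in b])
E
python3 m3.py
```

```text
hub [ 284  263   85   77 4823] [325.63 300.72]
hub ell ((328.27703857421875, 302.2940673828125), (73.0588607788086, 94.18818664550781), 118.40017700195312)
hub top in tool [-0.00284304  0.00287242 -0.018     ]
[array([ 0.0111,  0.0094, -0.018 ]), array([-0.0177, -0.0041, -0.018 ])]
[array([-0.0131,  0.0196, -0.018 ]), array([ 0.007 , -0.0131, -0.018 ])]
washer [ 327   92   43   43 1183] [347.97 113.03]
dark [ 292   53  113  117 6920] [347.65 110.84]
circ 349.0 111.0 59.22846984863281
F from circ [ 0.52343644 -0.13331326  0.032     ]
fixed phase 0.558972960615612 -7.7446494431457875
[44.8 44.3 44.  42.6 41.8 41.3 41.1 41.2 41.7 42.2 43.1 44.  44.6 45.3
 45.2 45.5]
F [ 0.52149848 -0.13231688  0.032     ]
fixed phase 0.7176566567083867 -7.834082128290673
[43.1 43.3 43.9 43.2 43.2 43.3 43.2 43.2 43.3 43.1 43.1 43.2 43.1 43.3
 43.1 43.5]
F [ 0.5214194  -0.13241795  0.032     ]
loose 796 0.3736392447178675 0.5408808971608621 (about tool z)
loose 1278 0.30031528122931456 0.6929679460025407 (about tool z)
[np.float64(33.4620446194746), np.float64(35.3048866972432), np.float64(35.91444097312817), np.float64(35.781015012207554), np.float64(34.2910941666114)]
```

Request:
jog_arm(deltas=[-0.05,0,0,0,0,0,-1,-0.05,0,0,0,0,0,-1,-0.05,0,0,0,0,0,-1,-0.05,0,0,0,0,0,-1])

```text
time: 4.5
tool_pos: [0.4024, -0.1162, 0.1568]
tcp_rot: [3.138, 0.056, -0.012]
wrist_force: [0.8, 0.1, -3.1]
width: 0.364
grip_force: 81.1
```

```bash
python3 - <<'E'
from h import *
from workcell import readout,read_camera
s=readout.read_state();np.save("pics/s4.npy",s,allow_pickle=True);print(s["tool_pos"],s["tcp_rot"])
c=read_camera("wrist");np.save("pics/w4.npy",c,allow_pickle=True);im=c["color"]
u,v=map(int,proj(c,[.454,-.1155,.03]));print(u,v)
a=im[max(v-40,0):v+40,u-50:u+50]
cv2.imwrite("pics/w4.png",np.hstack([cv2.resize(a,(500,400),interpolation=cv2.INTER_CUBIC),cv2.resize(im[240:360,280:370],(300,400),interpolation=cv2.INTER_CUBIC)]))
cv2.imwrite("pics/w4full.png",im)
E
```

```text
[ 0.40241809 -0.11623957  0.15675222] [ 3.13825774  0.05587956 -0.01213291]
323 137
```

View pics/w4full.png

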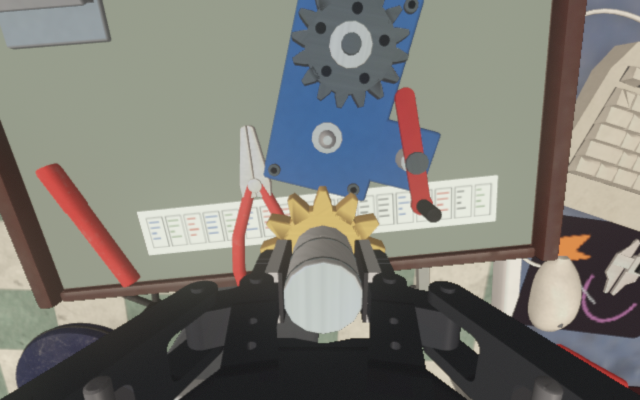

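Shaft at (327,138), clear of the gear now, with the fixed gear at (351,44) in the same view.

```bash
python3 - <<'E'
from h import *
c=load("pics/w4.npy");s=load("pics/s4.npy");im=c["color"];hsv=cv2.cvtColor(im,cv2.COLOR_BGR2HSV)
T=R.from_rotvec(s["tcp_rot"]);Ti=T.inv();P0=s["tool_pos"]
box=lambda a,b,x,y:np.pad(np.ones((b-a,y-x),np.uint8),((a,400-b),(x,640-y)))
def blob(m):
    n,l,st,ce=cv2.connectedComponentsWithStats(m);i=1+np.argmax(st[1:,4]);return st[i],ce[i],(l==i).astype(np.uint8)
def ell(m):
    return cv2.fitEllipse(cv2.convexHull(max(cv2.findContours(m,0,1)[0],key=len)))
nb=cv2.inRange(hsv,(0,0,90),(180,90,255))
st,ce,m=blob(nb*box(118,160,305,350));e=ell(m);print("ring",st,ce,e)
S=plane(c,*e[0],.018);print("S",S,"diam mm",np.mean(e[1])/306.2*(c["origin"][2]-.018)*1000)
dk=cv2.inRange(hsv,(0,0,20),(180,130,125))*box(0,112,285,412)
st,ce,D=blob(dk);vv,uu=np.nonzero(D);q=np.array([plane(c,a,b,.032) for a,b in zip(uu,vv)])[:,:2]
wst,wce,wm=blob(cv2.inRange(hsv,(0,0,120),(180,60,255))*box(20,70,325,380));ew=ell(wm);F=plane(c,*ew[0],.034)[:2];print("washer",wst,ew,F)
from scipy.optimize import least_squares
n=lambda x:x/np.linalg.norm(x)
d=F-S[:2];print("SF",np.linalg.norm(d),np.degrees(np.arctan2(d[1],d[0])))
th=np.degrees(np.arctan2(*(q-F).T[::-1]))%360;r=np.hypot(*(q-F).T)
for it in range(4):
    b=np.arange(90,270,22.5);pr=[];
    k=(r>.036)&(r<.0445)&(th>90)&(th<270);z=np.exp(16j*np.radians(th[k])).mean();print("phase",abs(z),np.degrees(np.angle(z))/16);break
B=np.arange(120,240,3);print([(int(x),round(float(r[(th>=x)&(th<x+3)].max()*1000),1)) for x in B])
# pixel tips of hub top: bright
g=cv2.inRange(hsv,(0,0,150),(180,70,255))*box(255,336,283,364);print("hub bbox",blob(g)[0],ell(blob(g)[2]))
def tp(u,v,z):
    o,d=ray(c,u,v);o=Ti.apply(o-P0);d=Ti.apply(d);return o+d*(z-o[2])/d[2]
print("hub tool",tp(323,297,-.018),"edges",tp(284,297,-.018),tp(362,297,-.018),tp(323,333,-.018),tp(323,262,-.018))
hub=tp(323,297,-.018)
Y=cv2.inRange(hsv,(12,90,60),(38,255,255))*box(180,290,250,395);vv,uu=np.nonzero(Y);p=np.array([tp(a,b,.028) for a,b in zip(uu,vv)])[:,:2]
for hx in(hub[0],-.0015,-.004):
    z=p-[hx,hub[1]];r=np.hypot(*z.T);th=np.degrees(np.arctan2(z[:,1],z[:,0]))
    k=(r>.030)&(r<.035)&(abs(th)<45);ph=np.exp(12j*np.radians(th[k])).mean();print(hx,"loose phase about tool z",abs(ph),np.degrees(np.angle(ph))/12,[round(float(np.percentile(r[abs(th-a)<4],98)*1000),1) for a in(-60,-30,0,30,60)])
print("tool x azimuth",np.degrees(np.arctan2(*T.as_matrix()[1::-1,0])),T.as_matrix()[:,2])
E
```

```text
ring [311 122  32  32 776] [326.54510309 137.4007732 ] ((326.49884033203125, 137.4097900390625), (31.079984664916992, 31.330638885498047), 178.07652282714844)
S [ 0.45336111 -0.11793892  0.018     ] diam mm 26.729809491120804
washer [ 329   20   44   49 1337] ((350.4804992675781, 44.01534652709961), (43.902950286865234, 48.451499938964844), 4.43060827255249) [ 0.52161599 -0.13251388]
SF 0.0697936828555305 -12.053742336289794
phase 0.46555336799268443 -8.152206840802155
[(120, 39.1), (123, 42.9), (126, 44.2), (129, 44.4), (132, 43.1), (135, 39.8), (138, 35.5), (141, 37.2), (144, 42.8), (147, 44.8), (150, 45.0), (153, 43.2), (156, 38.9), (159, 35.1), (162, 37.5), (165, 41.5), (168, 44.7), (171, 44.6), (174, 44.2), (177, 39.5), (180, 35.0), (183, 37.2), (186, 41.1), (189, 44.3), (192, 44.6), (195, 44.2), (198, 41.7), (201, 37.0), (204, 36.8), (207, 41.2), (210, 44.0), (213, 44.1), (216, 44.3), (219, 43.0), (222, 38.4), (225, 35.6), (228, 38.9), (231, 42.3), (234, 44.3), (237, 46.0)]
hub bbox [ 284  262   80   74 4837] ((326.84710693359375, 301.0072937011719), (73.46027374267578, 91.1744613647461), 118.78368377685547)
hub tool [-7.98527728e-04  8.09799913e-05 -1.80000000e-02] edges [-0.00080413 -0.01519249 -0.018     ] [-0.00079292  0.01535463 -0.018     ] [-1.73181182e-02  9.18658952e-05 -1.80000000e-02] [ 1.41914084e-02  7.11020828e-05 -1.80000000e-02]
-0.0007985277275897457 loose phase about tool z 0.7667186184290643 -0.8102454962865405 [32.7, 33.7, 34.1, 33.4, 32.2]
-0.0015 loose phase about tool z 0.724496573143934 -0.7374251848692484 [33.0, 34.3, 34.8, 33.9, 32.6]
-0.004 loose phase about tool z 0.43799009131951167 -0.8000410635776521 [34.1, 36.3, 37.1, 35.4, 33.5]
tool x azimuth 2.0395957276138508 [-0.00767958 -0.00295118 -0.99996616]
```

```bash
cat >>h.py <<'E'
def down(deg):
    y=np.radians(deg);return np.array([[np.cos(y),np.sin(y),0],[np.sin(y),-np.cos(y),0],[0,0,-1]])
E
python3 - <<'E'
from h import *
from workcell import readout
print(goal(readout.read_state(),[.4542,-.1179,.1],down(-3.2)))
E
```

```text
(array([51.7,  3.1, 56.6]), array([0.18, 0.43, 5.24]))
```

Request:
jog_arm(deltas=[0.0517,0.0031,0.02,0.18,0.43,5.24,-1,0.0517,0.0031,0.055,0.18,0.43,5.24,-1,0.0517,0.0031,0.055,0.18,0.43,5.24,-1,0.0517,0.0031,0.055,0.18,0.43,5.24,-1])

```text
time: 4.95
tool_pos: [0.4526, -0.1178, 0.1]
tcp_rot: [-3.139, 0.088, 0.009]
wrist_force: [0.5, -0.0, -3.3]
width: 0.361
grip_force: 81.1
```

```bash
python3 - <<'E'
from h import *
from workcell import readout
s=readout.read_state();print(s["tool_pos"],s["wrist_force"],goal(s,[.4542,-.1179,.08],down(-3.2)))
E
```

```text
[ 0.45264201 -0.11781537  0.09999512] [ 0.54914963 -0.00813717 -3.30068363] (array([ 1.7,  0. , 20. ]), array([-0.07,  0.31, -0.02]))
```

Request:
jog_arm(deltas=[0.0012,0,0.005,0,0.2,0,-1,0.0012,0,0.01,0,0.2,0,-1,0.0012,0,0.015,0,0.2,0,-1,0.0012,0,0.02,0,0.2,0,-1,0.0012,0,0.02,0,0.2,0,-1])

```text
time: 5.45
tool_pos: [0.4544, -0.1185, 0.0804]
tcp_rot: [-3.14, 0.09, -0.003]
wrist_force: [0.8, 0.5, -3.2]
width: 0.361
grip_force: 81.2
```

```bash
python3 - <<'E'
from h import *
from workcell import readout
s=readout.read_state();print(s["tool_pos"],s["wrist_force"],s["torque"],goal(s,[.4542,-.1179,.08],down(-3.2)))
E
```

```text
[ 0.45442597 -0.11854372  0.08044447] [ 0.8052884   0.47507693 -3.24105005] [ 0.00923713 -0.17692068 -0.01317631] (array([-0.3, -0.6,  0.4]), array([-0.02, -0.1 , -0.09]))
```

Request:
jog_arm(deltas=[0,-0.0004,0.002,0,0,0,-1,0,-0.0004,0.004,0,0,0,-1,0,-0.0004,0.006,0,0,0,-1,0,-0.0004,0.0075,0,0,0,-1,0,-0.0004,0.0085,0,0,0,-1,0,-0.0004,0.0085,0,0,0,-1])

```text
time: 6.05
tool_pos: [0.4548, -0.1182, 0.0723]
tcp_rot: [-3.14, 0.09, -0.003]
wrist_force: [2.8, -0.4, -3.9]
width: 0.364
grip_force: 81.2
```

Request:
jog_arm(deltas=[0,0,0.0008,0,0,0.7,-1,0,0,0.0016,0,0,0,-1,0,0,0.0024,0,0,-0.7,-1,0,0,0.003,0,0,0,-1])

```text
time: 6.45
tool_pos: [0.4548, -0.1182, 0.0694]
tcp_rot: [-3.14, 0.09, -0.003]
wrist_force: [4.2, -0.6, -1.7]
width: 0.361
grip_force: 81.3
```

Request:
jog_arm(deltas=[0.0003,0,0.001,0,0,0.7,-1,0.0003,0,0.002,0,0,0,-1,0.0003,0,0.003,0,0,-0.7,-1,0.0003,0,0.004,0,0,0,-1])

```text
time: 6.85
tool_pos: [0.4548, -0.1181, 0.0652]
tcp_rot: [-3.14, 0.09, -0.002]
wrist_force: [4.6, -0.1, -0.8]
width: 0.36
grip_force: 81.3
```

Request:
jog_arm(deltas=[0.0003,0,0.001,0,0,0.7,-1,0.0003,0,0.002,0,0,0,-1,0.0003,0,0.003,0,0,-0.7,-1,0.0003,0,0.004,0,0,0,-1])

```text
time: 7.25
tool_pos: [0.4549, -0.1181, 0.0611]
tcp_rot: [-3.14, 0.09, -0.002]
wrist_force: [4.0, -0.5, 0.2]
width: 0.364
grip_force: 81.3
```

Request:
jog_arm(deltas=[0,0,0.0006,0,0,0.4,-1,0,0,0.0012,0,0,0,-1,0,0,0.0018,0,0,-0.4,-1,0,0,0.0024,0,0,0,-1])

```text
time: 7.65
tool_pos: [0.4551, -0.1181, 0.0601]
tcp_rot: [-3.14, 0.089, -0.001]
wrist_force: [-0.6, 1.0, 14.2]
width: 0.361
grip_force: 83.0
```

Request:
jog_arm(deltas=[0,0,0.0014,0,0,0,0.2,0,0,0.0014,0,0,0,0.2,0,0,0,0,0,0,0.2,0,0,-0.03,0,0,0,0.2,0,0,-0.08,0,0,0,0.2,0,0,-0.12,0,0,0,0.2,0,0,-0.12,0,0,0,0.2,0,0,-0.12,0,0,0,0.2])

```text
time: 8.45
tool_pos: [0.455, -0.1183, 0.1797]
tcp_rot: [3.14, -0.09, 0.004]
wrist_force: [-0.4, 0.0, -0.2]
width: 0.602
grip_force: 0.0
```

```bash
python3 - <<'E'
from h import *
from workcell import readout,read_camera
s=readout.read_state();print(s["tool_pos"],s["width"],s["wrist_force"])
c=read_camera("wrist");np.save("pics/w5.npy",c,allow_pickle=True);cv2.imwrite("pics/w5.png",c["color"])
S=np.array([.4534,-.1179,.018])
print([np.array(proj(c,S+[0,0,h])).round(1) for h in(.014,.060)])
E
```

```text
[ 0.454992   -0.11827477  0.17965595] 0.6016089145264953 [-0.41691397  0.02609949 -0.24236233]
[array([322.4, 197. ]), array([322.3, 211.4])]
```

View pics/w5.png

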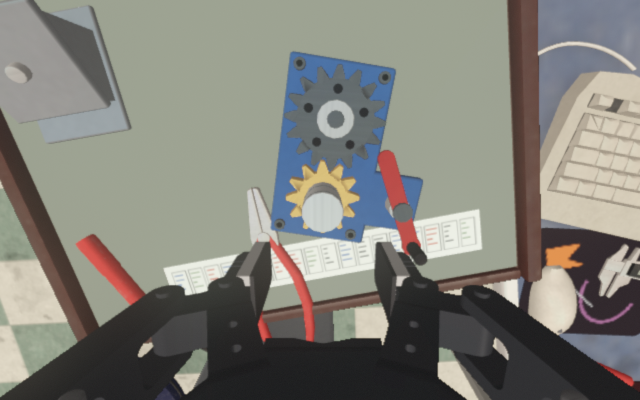

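The gear is meshed and down: hub top at (322,211), exactly as predicted for home. Knob at about (417,255), keeper still open.

```bash
cat >>h.py <<'E'
S=np.array([.4534,-.1179,.018]);a_=np.radians(-12.05);FX=np.array([np.cos(a_),np.sin(a_),0]);FY=np.array([-np.sin(a_),np.cos(a_),0])
def knob(q,z): p=S+FX*(-.036*np.sin(q))+FY*(-.072-.036*np.cos(q));p[2]=z;return p
E
python3 - <<'E'
from h import *
from workcell import readout
s=readout.read_state();c=load("pics/w5.npy");im=c["color"]
a=im[235:275,395:435];g=cv2.cvtColor(a,cv2.COLOR_BGR2HSV);m=cv2.inRange(g,(0,0,0),(180,255,70))
n,l,st,ce=cv2.connectedComponentsWithStats(m);print(st[1:],ce[1:]+[395,235])
K=plane(c,418,255,.062);d=K-S;x,y=d@FX,d@FY;print(K,x,y,"q",np.arctan2(-x,-(y+.072)),"rad",np.hypot(x,y+.072))
print([(q,np.array(proj(c,knob(q,.069))).round(1),np.array(proj(c,knob(q,.041))).round(1)) for q in(.6,.7,.8,.9)])
print(s["q"])
for q in(.7,.8,.9):print(q,knob(q,.1),goal(s,knob(q,.11),down(55)))
E
```

```text
[[ 13   8  18  21 237]
 [  4  18  21  22 190]
 [  0  39   1   1   1]] [[416.38396624 253.11392405]
 [408.77368421 264.53157895]
 [395.         274.        ]]
[ 0.40505149 -0.19730712  0.062     ] -0.03070574638425799 -0.08775093338631725 q 1.0968316220152068 rad 0.03450992268253547
[(0.6, array([439.9, 249.5]), array([428.6, 237.1])), (0.7, array([436.5, 252.3]), array([425.5, 239.7])), (0.8, array([432.8, 254.8]), array([422.3, 241.9])), (0.9, array([429. , 256.9]), array([418.8, 243.9]))]
[-3.07596701e-01 -7.36207430e-02  2.10644289e+00  5.50837117e-04
  1.10958700e+00  1.32003819e+00]
0.7 [ 0.40993987 -0.21039951  0.1       ] (array([-38.6,  94.9,  68. ]), array([-6.000e-02,  2.000e-02, -5.827e+01]))
0.8 [ 0.40787698 -0.20745101  0.1       ] (array([-40.8,  92.1,  68. ]), array([-6.000e-02,  2.000e-02, -5.827e+01]))
0.9 [ 0.40611876 -0.20431128  0.1       ] (array([-42.7,  89. ,  68. ]), array([-6.000e-02,  2.000e-02, -5.827e+01]))
```

```bash
python3 - <<'E'
from h import *
from workcell import readout
s=readout.read_state();c=load("pics/w5.npy")
print([(q,np.array(proj(c,knob(q,.069))).round(1)) for q in(1.05,1.15,1.25)])
print(knob(1.15,.1),goal(s,knob(1.15,.11),down(45)))
E
```

```text
[(1.05, array([422.9, 259.5])), (1.15, array([418.7, 260.7])), (1.25, array([414.4, 261.6]))]
[ 0.40316343 -0.19583514  0.1       ] (array([-46.2,  80.8,  68. ]), array([-5.000e-02,  2.000e-02, -4.827e+01]))
```

Request:
jog_arm(deltas=[-0.045,0.082,0.05,0,0,-48.2,0.2,-0.045,0.082,0.05,0,0,-48.2,0.2,-0.045,0.082,0.06,0,0,-48.2,0.2,-0.045,0.082,0.068,0,0,-48.2,0.2,-0.045,0.082,0.068,0,0,-48.2,0.2,-0.045,0.082,0.068,0,0,-48.2,0.2,-0.045,0.082,0.068,0,0,-48.2,0.2,-0.045,0.082,0.068,0,0,-48.2,0.2])

```text
time: 9.3
tool_pos: [0.4038, -0.1967, 0.109]
tcp_rot: [-2.902, -1.195, 0.002]
wrist_force: [0.2, -0.2, 0.1]
width: 0.603
grip_force: 0.0
```

```bash
python3 - <<'E'
from h import *
from workcell import readout,read_camera
s=readout.read_state();print(s["tool_pos"],s["width"],goal(s,[.4045,-.197,.064],down(45)))
c=read_camera("wrist");np.save("pics/w6.npy",c,allow_pickle=True);cv2.imwrite("pics/w6.png",c["color"])
print(proj(c,np.array([.4045,-.197,.069])),proj(c,knob(1.15,.069)),proj(c,S+[0,0,.06]))
E
```

```text
[ 0.40380246 -0.1966724   0.10897787] 0.6026756732128373 (array([ 0.3,  0.9, 45. ]), array([-0.18,  0.01, -0.24]))
(np.float64(324.56220840634165), np.float64(239.08928587801978)) (np.float64(321.4799095623431), np.float64(239.29445903732358)) (np.float64(278.53115483698764), np.float64(65.71691951619727))
```

View pics/w6.png

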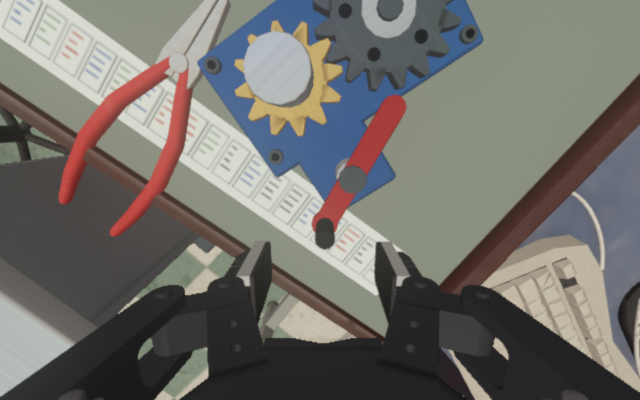

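Knob top at (325,240), matching (0.4045,-0.197). Descend and grip gently.

Request:
jog_arm(deltas=[0.0003,0.0009,0.03,0,0,0,0.2,0.0003,0.0009,0.044,0,0,0,0.2,0.0003,0.0009,0.044,0,0,0,-0.3,0.0003,0.0009,0.044,0,0,0,-1,0.0003,0.0009,0.044,0,0,0,-1,0.0003,0.0009,0.044,0,0,0,-1], squeeze=30)

```text
time: 9.95
tool_pos: [0.4056, -0.1978, 0.0672]
tcp_rot: [-2.903, -1.2, -0.0]
wrist_force: [-4.3, 0.6, 2.0]
width: 0.122
grip_force: 29.3
```

```bash
python3 - <<'E'
from h import *
from workcell import readout
s=readout.read_state();p=s["tool_pos"];K=p;d=K-S;x,y=d@FX,d@FY;q0=np.arctan2(-x,-(y+.072));print(p,s["width"],s["grip_force"],s["wrist_force"],"q",q0,np.hypot(x,y+.072))
off=p-knob(q0,p[2])
for q in np.linspace(q0,-.03,9)[1:]:
    print(round(q,2),goal(s,knob(q,p[2]),R.from_rotvec(s["tcp_rot"]).as_matrix())[0])
E
```

```text
[ 0.4056137  -0.19777197  0.06721301] 0.12230017300374332 29.34819459915161 [-4.28235446  0.60793327  2.04961321] q 1.079369895630762 0.034093483693344515
0.94 [-3.8  3.6 -0. ]
0.8 [-5.2  8.4 -0. ]
0.66 [-6.  13.3 -0. ]
0.52 [-6.1 18.3 -0. ]
0.39 [-5.5 23.2 -0. ]
0.25 [-4.2 28.1 -0. ]
0.11 [-2.3 32.7 -0. ]
-0.03 [ 0.3 37.  -0. ]
```

Request:
jog_arm(deltas=[-0.001,0.002,0,0,0,0,-1,-0.0025,0.0036,0,0,0,0,-1,-0.0035,0.006,0,0,0,0,-1,-0.0042,0.0084,0,0,0,0,-1,-0.0047,0.011,0,0,0,0,-1,-0.005,0.0133,0,0,0,0,-1,-0.0052,0.016,0,0,0,0,-1,-0.0053,0.0183,0,0,0,0,-1])

```text
time: 10.75
tool_pos: [0.4128, -0.2143, 0.067]
tcp_rot: [-2.9, -1.201, 0.006]
wrist_force: [-9.5, 1.7, 7.6]
width: 0.122
grip_force: 30.1
```

Request:
jog_arm(deltas=[0.0002,0.0025,0,0,0,0,-1,0.0005,0.005,0,0,0,0,-1,0.001,0.0075,0,0,0,0,-1,0.0016,0.01,0,0,0,0,-1,0.0025,0.0125,0,0,0,0,-1,0.0033,0.0145,0,0,0,0,-1,0.0044,0.0165,0,0,0,0,-1,0.0055,0.0187,0,0,0,0,-1])

```text
time: 11.55
tool_pos: [0.4299, -0.224, 0.0669]
tcp_rot: [-2.9, -1.201, 0.006]
wrist_force: [-12.5, -0.4, 9.0]
width: 0.125
grip_force: 30.4
```

```bash
python3 - <<'E'
from h import *
from workcell import readout
s=readout.read_state();p=s["tool_pos"];d=p-S;x,y=d@FX,d@FY;print(s["wrist_force"],"q",np.arctan2(-x,-(y+.072)),np.hypot(x,y+.072),(R.from_rotvec(s["tcp_rot"]).inv().apply(FX)).round(2))
E
```

```text
[-12.46759621  -0.44084516   9.00818048] q 0.022987860157975222 0.0366445659247805 [ 0.54  0.84 -0.  ]
```

Request:
jog_arm(deltas=[0.0008,0.0012,0,0,0,0,-1,0.0014,0.0022,0,0,0,0,-1,0.002,0.003,0,0,0,0,-1,0.002,0.003,0,0,0,0,-1])

```text
time: 11.95
tool_pos: [0.4307, -0.2243, 0.0667]
tcp_rot: [-2.897, -1.201, 0.014]
wrist_force: [-19.2, -0.7, 13.8]
width: 0.123
grip_force: 31.1
```

The stop is reached: force rises with almost no motion. Release and retreat up.

Request:
jog_arm(deltas=[-0.001,-0.0015,0,0,0,0,0,-0.001,-0.0015,0,0,0,0,0.1,-0.001,-0.0015,0,0,0,0,0.1,-0.001,-0.0015,-0.03,0,0,0,0.1,-0.001,-0.0015,-0.08,0,0,0,0.1,-0.001,-0.0015,-0.12,0,0,0,0.1,-0.03,-0.0015,-0.13,0,0,0,0.1,-0.03,-0.0015,-0.13,0,0,0,0.1])

```text
time: 12.75
tool_pos: [0.4147, -0.2472, 0.2003]
tcp_rot: [2.898, 1.196, 0.007]
wrist_force: [0.4, 0.2, 0.7]
width: 0.551
grip_force: 0.0
```

```bash
python3 - <<'E'
from h import *
from workcell import readout,read_camera
s=readout.read_state();print(s["tool_pos"],s["width"],s["wrist_force"])
c=read_camera("wrist");np.save("pics/w7.npy",c,allow_pickle=True);cv2.imwrite("pics/w7.png",c["color"])
print(proj(c,S+[0,0,.06]),proj(c,knob(0,.069)),proj(c,knob(.12,.069)))
E
```

```text
[ 0.41470548 -0.24721625  0.20034447] 0.5507711734221151 [0.40672375 0.18232112 0.71779092]
(np.float64(233.6779705795725), np.float64(45.67075226610726)) (np.float64(315.3061935987637), np.float64(167.17680676347157)) (np.float64(310.85026152064466), np.float64(169.7139069644677))
```

View pics/w7.png

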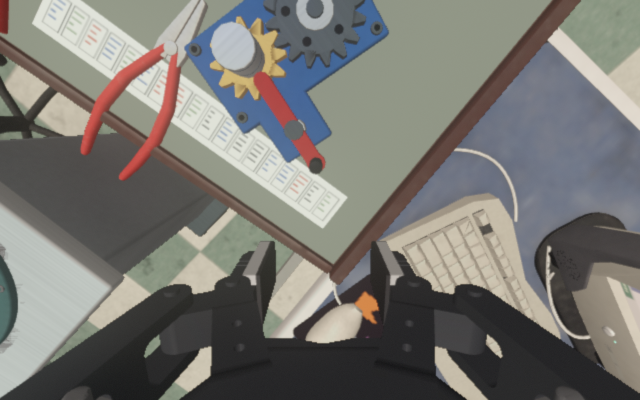

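The bar's end lies over the gear rim. The knob is at (316,166) against a predicted (315,167) for q=0, and the hub is at (233,46), as predicted.

```bash
python3 -c "
from workcell import finish_job
print(finish_job())"
```

```text
the job is handed in; nothing more can be done
None
```

The brass gear is seated on the stub shaft in mesh with the fixed gear, the keeper is swung shut to its stop, and the job was handed in at about 13 s with the arm clear of everything; no verdict was returned.

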